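# Hang the basket of washed coffee-machine parts under the dryer

## Robot

A 6-joint arm with a two-finger parallel gripper is mounted at the origin on the work surface. World frame = base frame: x ahead of the robot, y to its left, z up, the work surface at z = 0. Lengths are in mm, angles in rad, forces in N, time in s.
With the tool pointing down it reaches from about 375 to 975 mm from the base axis. Payload 3.8 kg.
Tool frame: the origin (TCP) lies midway between the tips of the shut fingers; the grasp point (between the pads) lies grip_depth behind it (grip_depth is the distance from the TCP to the grasp point, in mm); z points along the fingers, y is the line along which they close (so a half turn about z gives the same grasp; the last joint's range is limited). The gripper opens to 85 mm and grips with 20 to 120 N. Pads are 22 mm wide; open, the fingers measure 114 mm over their backs; the gripper's body (76 mm by 85 mm) begins 54 mm behind the grasp point. The pads swing forward as they close: fully open they stand 13 mm farther back than shut.
Start: joints at [-1.172, 0.264, 1.604, -0, 1.274, -0.037], TCP at [284.936, -611.907, 231.28] pointing down, gripper open.
Joint ranges: [-2.63, 2.63], [-0.94, 2.18], [0.31, 2.57], [-1.31, 4.45], [0, 2.66], [-2.55, 2.55]. Speed limits (rad/s): [2.57, 2.57, 3.14, 3.14, 3.14, 3.14].

## Interface

Orientations are given as a unit quaternion [w, x, y, z].
In Python, from plant import get_state, get_image, camera_params, hand_in, boxes_of, regions_of, landmark_of, grip_depth gives the robot as it stands. The module is installed in compiled form; this text tells all that it offers.
- The arm moves only by the tool move_arm, never from a script. Its argument "moves" is a list of rows, each an object with "gripper": the closure, from 0 (fully open) to 1 (shut); "linear": the shift along the tool's x, y, z in units of 600 mm (1.0 is 600 mm), a list of three; "yaw": the turn about the tool's z in units of 0.5 rad (1.0 is 0.5 rad). A call has exactly 8 rows; each row shifts and turns the commanded pose from where the row before left it, along the tool's axes as they then stand; what a row does not reach is not made up. A row lasts 1/8 s, in which the tool goes at most 62.5 mm and 10.7 degrees, less where a joint would pass 70% of its speed; a pose out of reach is approached as far as the arm can. A call with a number of a shift or a turn outside -1 to 1 is refused whole. A call with a gripper value outside its range is refused whole. The fingers move at their own pace and stop on an object; "force" is the grip in N (left out, the last holds). Time passes only in rows, so rows that do not move let the fingers close, or fill a call up. It gives the time, the measured TCP pose, the force, the opening and the grip force at its end, in the units of the state.
- get_state(): the state, without advancing time (a new reading comes with each control period).
- get_image(name): name is "side" or "top"; returns the picture (480x640x3 uint8, blue, green, red); there is no depth.
- camera_params(name): a dict with "mtx" (3x3 intrinsics, pixels), "R" (3x3) and "t" (3): a world point X has camera coordinates R X + t. Camera axes: x right, y down, z forward; pixel columns grow to the right and rows downward; lengths in mm; the calibration is good to about 2 mm. A picture is of the moment at which its call begins. camera_params takes no time and is no camera call.
- hand_in(): hands the job in; it is judged then, once.
Trained networks look in the newest picture that a camera, given by its name, has taken for a name from the list of things; names that differ only in an ending like _2 or _b are one class to them, and where a whole thing is asked for, a point or a joint stands for the part that bears it (a point fixed in the world has none). Each returns a list of dicts, best first, with "score" (0 to 1); they miss things now and then, are a little off and sometimes report something else, mostly with a low value. They report only what shows in the picture. A call takes as long as a camera call.
- boxes_of(camera, name): "rect" ([left, top, right, bottom] in pixels, round what is visible of it).
- regions_of(camera, name): "pixels" (480x640 bool, what is visible of it) and "rect" ([left, top, right, bottom] in pixels, round what is visible of it).
- landmark_of(camera, name): "xy" ([column, row] in pixels: a listed point, or the origin of a listed thing).
The state is a dict: "clock": time; "joints": joint angles; "qvel": joint speeds; "joint_torque": joint torques, N m; "position": TCP position; "tcp_rot": TCP orientation; "contact_force": force on the tool from outside, world axes, zero at the start; "wrist_torque": the same for the moment, N m; "finger_gap": finger opening in mm; "grip_force": force on a finger pad.
Only numpy, scipy, OpenCV 4.12 (cv2) and the standard library are available. Lean on these libraries where they do the work, as an engineer would, in place of code of your own. Each camera call takes 0.05 s, during which the arm holds its last target. There are 200 camera calls.

## Task

Take the wire basket of washed parts off the drain stand by its upright blue grip and hang it on the two-pronged hook of the dryer, under the blower, bail bar resting in the dips of both prongs. Carry it level so that nothing tips out, never set it down on the way, do not knock the dryer, and leave the bottle, the dish and the screwdriver alone. Someone has reset the height of the dryer's hook, so feel for it: lower the basket gently, and let go only once both prongs have taken its weight.

Things in the scene. Friction and masses are not known exactly. Their poses are not given: they have to be found in the camera images.
- basket: wire basket, 100 (x) x 112 (y) mm, 45 high, about 0.2 to 0.4 kg, with three loose metal parts of about 55 g each in it. Origin: centre of its underside; z up. At the start it hangs by its bail bar on the drain stand's prongs, with the stand's yaw. Hanging, it can swing about the bar; pinched, it turns with the tool
- basket_bar (a point): middle of the bail's top bar, on its axis, 95 mm above the basket's underside. The fixed bail is 6 mm wire in the basket's y-z plane: two uprights at y = +-54 mm, joined by this straight level bar along y, which lies across the prongs
- basket_grip (a point): the place to pinch, on the axis of the upright blue plastic grip, a cylinder of 22 mm diameter from 107 to 155 mm above the underside, on a 10 mm stem on the middle of the bar. This point: 133 mm above the underside, 38 mm above the bar, 22 mm below the grip's top. Being round, it can be pinched from any side
- drain: drain stand, fixed: grey foot (x from -68 to +118, y +-70 mm) with a drip tray (rim 24 mm above the bench), steel column 225 mm high, 18 mm diameter, at x = +92 mm, and a two-pronged hook. Origin: on the bench, straight below the dips of the prongs; z up; -x is the open side. Nothing stands above this hook
- drain_dips (a point): midway between the dips of the drain hook, 165 mm above the bench, where the bar's axis rests. Prongs: 8 mm rod at y = +-36 mm, running from a cross rod at x = +36 mm towards -x, down into the dips at x = 0, up to tips at x = -19 mm (-23 with the rod's thickness). To pass over the tips the bar's axis must be 16 mm above its rest height
- dryer: dryer stand, fixed: foot, tray, column and two-pronged hook shaped as on the drain stand, and the same frame (origin on the bench straight below the dips of its prongs, -x the open side), with a blower above the hook. Its hook is clamped firmly on the column at a height that is not measured: a bar resting in the dips has its axis somewhere from 155 to 179 mm above the bench
- blower (a point): middle of the lower front edge of the white blower on the dryer's column: x = -8 mm, 330 mm above the bench. The blower is a box over the hook, x from -8 to +112 mm, y +-50 mm, 330 to 382 mm above the bench, so that there is no room above the hook for an upright tool: it must lean back towards -x, about 30 to 45 degrees from vertical
- fitting: brass hose fitting, 26 mm diameter, 30 mm high, loose in the basket; origin at the centre of its foot
- piston: steel piston, 34 mm diameter, 24 mm high, loose in the basket; origin at the centre of its foot
- valve: brass and steel valve, 26 x 26 mm, 32 mm high, loose in the basket; origin at the centre of its foot
- bottle: white bottle with blue cap, 60 mm diameter, 165 mm high, standing to the left of the stands; origin at the centre of its foot
- dish: steel dish, 80 mm diameter, 24 mm high, on the bench in front of the right-hand stand (robot's side); origin at the centre of its foot
- screwdriver: red-handled screwdriver, 190 mm long, under 40 mm high, lying along its own x on the bench in front of the left-hand stand; origin about its middle

How it is judged (in metres and radians):
On the way, in this order (a step that is already met when the one before it is completed fails the run):
1. the basket is held by the fingers, off the drain stand (contact force between the fingers and basket above 1 N and contact force between basket and drain below 0.05 N and distance of basket from where it was at the start of the episode above 0.05 m), for 0.2 s.
2. the dryer's hook carries weight of the basket while the fingers still hold it (contact force between the fingers and basket above 1 N and contact force between basket and dryer above 1.5 N and x of basket_bar in the frame of dryer between -0.014 and 0.014 m), for 0.2 s.
At the end, for the whole second after the job is handed in: The basket hangs at rest on the dryer's hook, bail bar in the dips of both prongs (within 10 mm of the dips along the prongs, within 15 mm of centred between them, square within 0.2 rad), level within 0.2 rad, with all three parts in it (contact force between basket and dryer above 2 N and x of basket_bar in the frame of dryer between -0.01 and 0.01 m and y of basket_bar in the frame of dryer between -0.015 and 0.015 m and z of basket_bar in the frame of dryer between 0.148 and 0.186 m and angle between the y axis of basket and the y axis of dryer, either way round below 0.2 rad and angle between basket's own z axis and vertical below 0.2 rad and linear speed of basket below 0.03 m/s and z of each of fitting, piston, valve in the frame of basket above -0.005 m and distance between each of fitting, piston, valve and basket below 0.085 m); the robot touches nothing.
It fails at once if the basket leans more than 0.35 rad from level (angle between basket's own z axis and vertical above 0.35 rad).
It fails at once if the basket is set down (its underside lower than 35 mm) (height (world z) of basket below 0.035 m).
It fails at once if the basket is pressed on the dryer with more than 25 N (contact force between basket and dryer above 25 N).
It fails at once if the robot knocks the dryer with more than 8 N (contact force between any of the fingers, the arm and dryer above 8 N).
It fails at once if the bottle, the dish or the screwdriver is moved more than 20 mm (distance of any of bottle, dish, screwdriver from where it was at the start of the episode above 0.02 m).
It also fails if it takes over 54 s, if anything falls off the work surface, if the arm or the gripper's body presses on something with over 40 N, if the wrist force passes 120 N, or if a joint passes its speed limit or range.

## Working session

There is one attempt and no reset: what is moved stays moved. The work goes in short steps, Python scripts to look and compute and a tool call to move; the robot and the scene stay as the last step left them, time stands still between calls to the robot, and variables do not carry over. Pictures are saved under pics/ and viewed, at most 10 in all, crops included, and the job is handed in when it is done.

Besides the shell and the picture viewer there is one more tool, called after "Call:" by a JSON object that holds its "name" and its "arguments". move_arm: Moves the arm, as the interface text tells. Its arguments: {"type":"object","properties":{"moves":{"type":"array"},"force":{"type":"number"}},"required":["moves"]}

```bash
mkdir -p pics; ls; python3 - <<'E'
from plant import *
import cv2, numpy as np
print(get_state()); print(grip_depth)
for c in ("side","top"):
    cv2.imwrite(f"pics/{c}0.png",get_image(c)); p=camera_params(c); print(c,{k:np.round(v,3).tolist() for k,v in p.items()})
    for n in ["basket_bar","basket_grip","drain_dips","drain","dryer","blower","basket","bottle","dish","screwdriver"]:
        print(n,[(np.round(d["xy"]).tolist(),round(d["score"],2)) for d in landmark_of(c,n)[:2]])
E
```

```text
pics
{'clock': 0.0, 'joints': array([-1.17190974e+00,  2.64753414e-01,  1.60542521e+00,  2.15958242e-05,
        1.27370107e+00, -3.69485355e-02]), 'qvel': array([ 9.48740584e-04,  5.42843500e-04,  9.12998605e-05, -6.74119496e-04,
       -6.05801823e-04, -1.55377903e-04]), 'joint_torque': array([-4.65428857e-04, -5.15112090e+01, -3.67316508e+01, -4.46047602e-05,
        1.30281344e-02, -1.15416447e-05]), 'position': array([ 284.64389057, -611.21264655,  229.934211  ]), 'tcp_rot': array([-1.12670275e-03,  9.76349830e-01,  2.16193667e-01, -1.95661137e-04]), 'contact_force': array([ 0.48742492, -0.51786738, -0.05995929]), 'wrist_torque': array([-0.00793999,  0.00972907, -0.04943193]), 'grip_force': 0.0, 'finger_gap': 85.01962253387906}
18.700000000000003
side {'mtx': [[521.905, 0.0, 321.258], [0.0, 521.905, 236.098], [0.0, 0.0, 1.0]], 'R': [[0.994, -0.106, 0.017], [-0.053, -0.626, -0.778], [0.093, 0.773, -0.628]], 't': [-493.492, 231.179, 1118.431]}
basket_bar [([362.0, 324.0], 0.93)]
basket_grip [([366.0, 309.0], 0.57)]
drain_dips [([364.0, 324.0], 0.58)]
drain [([356.0, 379.0], 0.61), ([373.0, 361.0], 0.59)]
dryer [([335.0, 274.0], 0.63)]
blower [([336.0, 159.0], 0.92)]
basket [([360.0, 357.0], 0.77), ([365.0, 311.0], 0.56)]
bottle [([352.0, 236.0], 0.64)]
dish []
screwdriver [([280.0, 304.0], 0.96)]
top {'mtx': [[575.705, 0.0, 320.204], [0.0, 575.705, 225.78], [0.0, 0.0, 1.0]], 'R': [[-0.028, -0.999, 0.016], [-0.996, 0.026, -0.083], [0.083, -0.019, -0.996]], 't': [68.141, 540.722, 1313.02]}
basket_bar [([415.0, 210.0], 0.89)]
basket_grip [([421.0, 211.0], 0.76)]
drain_dips [([416.0, 210.0], 0.8), ([424.0, 206.0], 0.45)]
drain [([404.0, 220.0], 0.61), ([421.0, 230.0], 0.61)]
dryer []
blower [([256.0, 212.0], 0.75)]
basket []
bottle [([210.0, 198.0], 0.85), ([394.0, 223.0], 0.26)]
dish [([388.0, 301.0], 0.76)]
screwdriver [([305.0, 283.0], 0.6)]
```

View pics/side0.png

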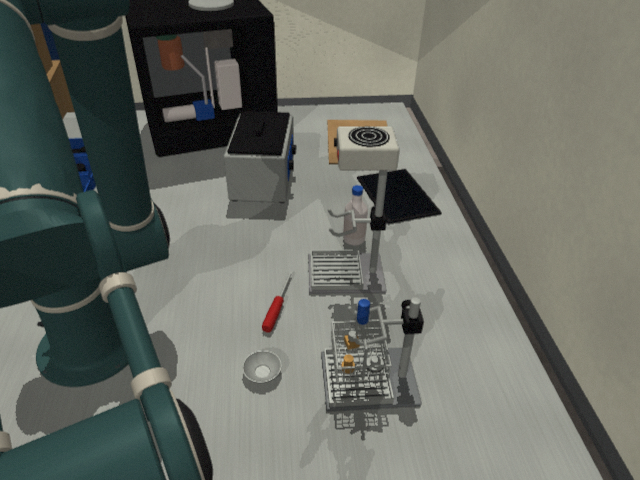

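View pics/top0.png

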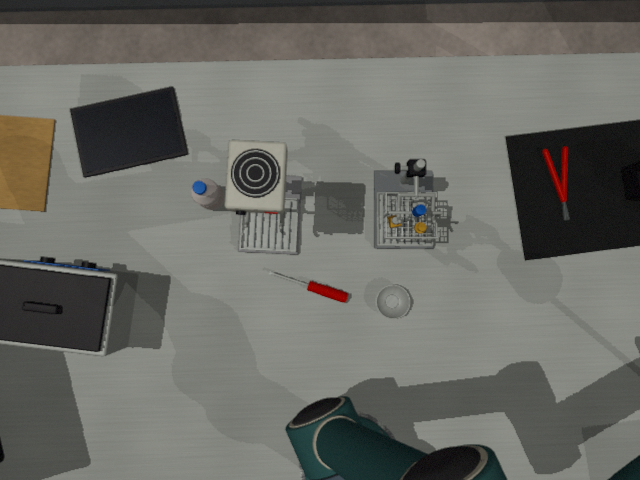

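Side view: blue grip at about (363,311), blower at (367,147), dryer hook tips at about (333,212–235). Top view: drain stand around (405,210), dryer tray (268,225). Next I zoom in to get the poses.

```bash
cat > h.py <<'E'
from plant import *
import cv2, numpy as np
from scipy.optimize import least_squares
from scipy.spatial.transform import Rotation as Ro
C={c:camera_params(c) for c in("side","top")}
def proj(c,X):
    p=C[c]; q=np.atleast_2d(X)@np.array(p["R"]).T+p["t"]; q=q@np.array(p["mtx"]).T; return q[:,:2]/q[:,2:]
def tri(a,b):
    f=lambda X:np.r_[proj("side",X)[0]-a,proj("top",X)[0]-b]
    r=least_squares(f,[750,-100,150]); return r.x,r.cost
def onz(c,uv,z):
    return least_squares(lambda X:proj(c,[X[0],X[1],z])[0]-uv,[750,-100]).x
E
python3 - <<'E'
from h import *
for n,a,b in [("bar",(362,324),(415,210)),("grip",(366,309),(421,211)),("dips",(364,324),(416,210)),("blow",(336,159),(256,212))]:
    x,c=tri(a,b); print(n,x.round(1),round(c,2))
t=cv2.imread("pics/top0.png")
s=cv2.imread("pics/side0.png")
cv2.imwrite("pics/topz.png",cv2.resize(t[130:265,215:455],None,fx=3.3,fy=3.3,interpolation=cv2.INTER_CUBIC))
cv2.imwrite("pics/sidez.png",cv2.resize(s[115:415,295:435],None,fx=2,fy=2,interpolation=cv2.INTER_CUBIC))
E
```

```text
bar [ 555.6 -141.4  166. ] 1.35
grip [ 554.4 -145.8  210.2] 2.43
dips [ 557.3 -143.3  167.9] 0.07
blow [542.8 173.2 329. ] 1.22
```

View pics/topz.png

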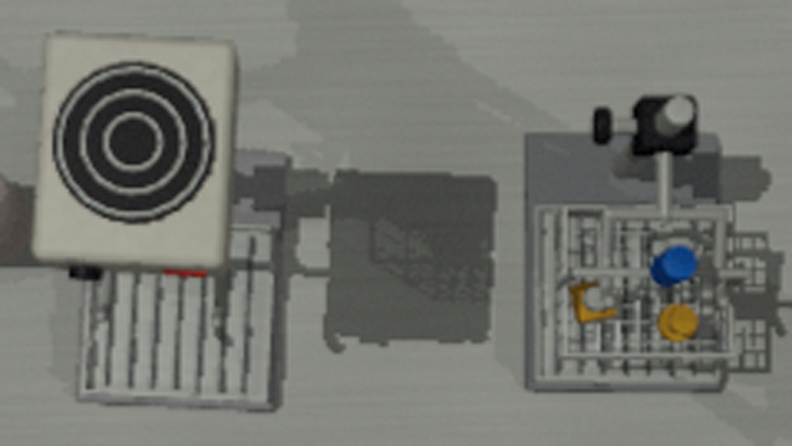

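View pics/sidez.png

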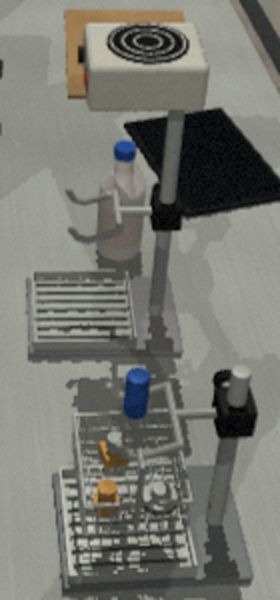

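Zooms: blower top corners (48,33),(237,40),(226,268),(35,262); dryer tray front corners (77,400),(276,410); drain foot corners (525,133),(527,390),(722,390); side-view dryer prong tips (68,193),(72,234).

```bash
cat >> h.py <<'E'
def frame(o,yaw,L):
    L=np.atleast_2d(np.array(L,float)); c,s=np.cos(yaw),np.sin(yaw)
    return np.c_[o[0]+c*L[:,0]-s*L[:,1],o[1]+s*L[:,0]+c*L[:,1],L[:,2]]
E
python3 - <<'E'
from h import *
tz=lambda u,v:(u/3.3+215,v/3.3+130)
sz=lambda u,v:(u/2+295,v/2+115)
def fit(obs,x0):
    def f(p):
        r=[]
        for c,L,uv,w in obs: r+=list(w*(proj(c,frame(p[:2],p[2],L))[0]-uv))
        return np.array(r)
    r=least_squares(f,x0,loss="soft_l1"); print(r.x.round(3), r.fun.reshape(-1,2).round(1).tolist()); return r.x
# image top: up=+x, left=+y
bl=[("top",(112,50,382),tz(48,33),1),("top",(112,-50,382),tz(237,40),1),("top",(-8,-50,382),tz(226,268),1),("top",(-8,50,382),tz(35,262),1)]
fit(bl,[555,173,0])
bl+=[("side",(-8,0,330),(336,159),.5),("top",(-8,0,330),(256,212),.5)]
d=fit(bl,[555,173,0])
ft=lambda h:[("top",(-68,70,h),tz(77,400),1),("top",(-68,-70,h),tz(276,410),1)]
for h in (10,24): fit(ft(h),[555,173,0])
d=fit(bl+ft(20),[555,173,0])
# side blower top corners: zoom front-left(near robot) etc
for L,uv in [((-8,50,382),(83,25)),((-8,-50,382),(95,62)),((112,-50,382),(209,66)),((112,50,382),(187,22)),((-8,-50,330),(90,108)),((112,-50,330),(205,104))]:
    print("chk",(proj("side",frame(d[:2],d[2],L))[0]-sz(*uv)).round(1))
for h in (8,24):
  fit([("top",(118,70,h),tz(525,133),1),("top",(-68,70,h),tz(527,390),1),("top",(-68,-70,h),tz(722,390),1),("top",(118,-70,h),tz(718,133),1)],[555,-143,0])
# hook height from prong tips (approx tip centre 19mm out, about 12-16 above dips)
def hk(p):
    return np.r_[proj("side",frame(p[:2],p[2],(-21,36,p[3])))[0]-sz(68,193),proj("side",frame(p[:2],p[2],(-21,-36,p[3])))[0]-sz(72,234)]
r=least_squares(lambda z:hk([*d,z[0]]),[180]); print("tip z",r.x,r.fun.round(1))
for n,L in (("drain tip",(68,0)),):
    pass
E
```

```text
[ 5.49213e+02  1.69738e+02 -6.50000e-02] [[-0.8, -0.4], [0.5, -0.1], [0.8, 0.5], [-0.5, 0.0]]
[ 5.49311e+02  1.70043e+02 -6.70000e-02] [[-0.9, -0.5], [0.4, -0.1], [0.6, 0.5], [-0.6, -0.1], [0.3, 0.1], [0.7, 0.9]]
[ 5.51418e+02  1.70060e+02 -7.70000e-02] [[0.1, 0.0], [-0.1, -0.0]]
[ 5.50882e+02  1.69043e+02 -7.70000e-02] [[-0.2, -0.0], [0.2, 0.0]]
[ 5.49676e+02  1.70070e+02 -6.80000e-02] [[-0.8, -0.7], [0.5, -0.3], [0.6, 0.3], [-0.7, -0.3], [0.4, 0.1], [0.7, 0.8], [-0.2, 0.9], [0.1, 0.3]]
chk [-0.2 -2. ]
chk [-3.1  3.2]
chk [0.7 0.9]
chk [ 4.4 -0.6]
chk [-1.6  2.9]
chk [-0.1  4.6]
[ 5.52954e+02 -1.43988e+02 -2.70000e-02] [[-0.3, -0.4], [-0.2, 0.3], [0.3, 0.3], [0.2, -0.3]]
[ 5.51265e+02 -1.41338e+02 -2.80000e-02] [[-0.6, -0.9], [-0.6, 0.8], [0.7, 0.8], [0.6, -0.7]]
tip z [166.02190476] [-1.1  0.7 -1.6 -0.8]
```

Call:
{"name": "move_arm", "arguments": {"moves": [{"gripper":0,"linear":[0,0,-0.1],"yaw":0.25},{"gripper":0,"linear":[0,0,-0.1],"yaw":0.25},{"gripper":0,"linear":[0,0,-0.1],"yaw":0.25},{"gripper":0,"linear":[0,0,-0.1],"yaw":0.25},{"gripper":0,"linear":[0.045,-0.082,0],"yaw":0},{"gripper":0,"linear":[0.045,-0.082,0],"yaw":0},{"gripper":0,"linear":[0.045,-0.082,0],"yaw":0},{"gripper":0,"linear":[0.045,-0.082,0],"yaw":0}]}}

```text
clock: 2.1
position: [406.0, -420.9, 471.4]
tcp_rot: [0.0, 0.999, -0.032, 0.0]
contact_force: [0.5, -0.6, 0.1]
finger_gap: 85.4
grip_force: 0.0
```

Call:
{"name": "move_arm", "arguments": {"moves": [{"gripper":0,"linear":[0.04,-0.09,-0.02],"yaw":0},{"gripper":0,"linear":[0.04,-0.09,-0.02],"yaw":0},{"gripper":0,"linear":[0.04,-0.09,-0.02],"yaw":0},{"gripper":0,"linear":[0.04,-0.09,-0.02],"yaw":0},{"gripper":0,"linear":[0.04,-0.09,-0.02],"yaw":0},{"gripper":0,"linear":[0.04,-0.09,-0.02],"yaw":0},{"gripper":0,"linear":[0.04,-0.09,-0.02],"yaw":0},{"gripper":0,"linear":[0,0,-0.1],"yaw":0}]}}

```text
clock: 3.1
position: [598.5, -51.9, 609.7]
tcp_rot: [-0.001, 1.0, -0.029, -0.006]
contact_force: [0.7, -1.1, 0.6]
finger_gap: 85.5
grip_force: 0.0
```

```bash
python3 -c "
from plant import *
s=get_state();print(s['joints'],s['position'],s['tcp_rot'])"
```

```text
[-1.28670668e-01  1.45124599e-01  1.06421840e+00  1.29912265e-03
  1.94368867e+00  1.50072820e+00] [598.46292607 -51.90069989 609.658856  ] [-0.00117068  0.99956102 -0.02906351 -0.00563112]
```

Call:
{"name": "move_arm", "arguments": {"moves": [{"gripper":0,"linear":[0,0,-0.1],"yaw":0},{"gripper":0,"linear":[0,0,-0.1],"yaw":0},{"gripper":0,"linear":[0,0,-0.1],"yaw":0},{"gripper":0,"linear":[0,0,-0.1],"yaw":0},{"gripper":0,"linear":[0,0,-0.1],"yaw":0},{"gripper":0,"linear":[0,0,-0.1],"yaw":0},{"gripper":0,"linear":[0,0,-0.1],"yaw":0},{"gripper":0,"linear":[0,0,-0.1],"yaw":0}]}}

```text
clock: 4.1
position: [470.7, -44.1, 881.0]
tcp_rot: [0.004, 0.998, -0.032, 0.06]
contact_force: [0.7, -0.2, 0.4]
finger_gap: 85.5
grip_force: 0.0
```

```bash
python3 -c "
from plant import *
s=get_state();print(s['joints'],s['position'],s['tcp_rot'])"
```

```text
[-0.15094447  0.2508794   0.31112808  0.01060908  2.45853073  1.49274094] [470.71678871 -44.05531842 880.987747  ] [ 0.00383812  0.99764896 -0.0320627   0.06044672]
```

Call:
{"name": "move_arm", "arguments": {"moves": [{"gripper":0,"linear":[0,-0.02,-0.1],"yaw":0},{"gripper":0,"linear":[0,-0.02,-0.1],"yaw":0},{"gripper":0,"linear":[0,0,-0.1],"yaw":0},{"gripper":0,"linear":[0,0,-0.1],"yaw":0},{"gripper":0,"linear":[0,0,-0.1],"yaw":0},{"gripper":0,"linear":[0,0,-0.1],"yaw":0},{"gripper":0,"linear":[0,0,-0.1],"yaw":0},{"gripper":0,"linear":[0,0,-0.1],"yaw":0}]}}

```text
clock: 5.1
position: [277.8, -9.7, 968.5]
tcp_rot: [0.005, 0.989, -0.032, 0.144]
contact_force: [0.3, 0.3, -0.1]
finger_gap: 85.8
grip_force: 0.0
```

```bash
python3 -c "
from plant import *
s=get_state();print(s['joints'],s['position'],s['tcp_rot'])"
```

```text
[-1.55876257e-01  2.24269621e-03  3.11858805e-01  4.37494413e-02
  2.53963919e+00  1.51845797e+00] [277.80142259  -9.7346031  968.52848019] [ 0.00528212  0.98911338 -0.03160639  0.14362399]
```

Call:
{"name": "move_arm", "arguments": {"moves": [{"gripper":0,"linear":[0.1,-0.01,0],"yaw":0},{"gripper":0,"linear":[0.1,-0.01,0],"yaw":0},{"gripper":0,"linear":[0.1,-0.01,0],"yaw":0},{"gripper":0,"linear":[0.1,0,0],"yaw":0},{"gripper":0,"linear":[0.1,0,0],"yaw":0},{"gripper":0,"linear":[0.1,0,0],"yaw":0},{"gripper":0,"linear":[0.1,0,0],"yaw":0},{"gripper":0,"linear":[0.1,0,0],"yaw":0}]}}

```text
clock: 6.1
position: [640.6, -20.3, 883.9]
tcp_rot: [0.005, 0.975, -0.031, 0.222]
contact_force: [0.3, 0.3, 0.0]
finger_gap: 85.3
grip_force: 0.0
```

```bash
python3 -c "
from plant import *
s=get_state();print(s['joints'],s['position'],s['tcp_rot'])"
```

```text
[-0.07522339  0.31232518  0.31274549  0.00976603  2.06873965  1.56555362] [640.58892443 -20.3160363  883.94343203] [ 0.00526806  0.97454533 -0.03088512  0.22199045]
```

Call:
{"name": "move_arm", "arguments": {"moves": [{"gripper":0,"linear":[0.09,0,-0.04],"yaw":0},{"gripper":0,"linear":[0.09,0,-0.04],"yaw":0},{"gripper":0,"linear":[0.09,0,-0.04],"yaw":0},{"gripper":0,"linear":[0.09,0,-0.04],"yaw":0},{"gripper":0,"linear":[0.09,0,-0.04],"yaw":0},{"gripper":0,"linear":[0.09,0,-0.04],"yaw":0},{"gripper":0,"linear":[0.09,0,-0.04],"yaw":0},{"gripper":0,"linear":[0.09,0,-0.04],"yaw":0}]}}

```text
clock: 7.1
position: [722.3, -31.9, 948.6]
tcp_rot: [0.007, 0.928, -0.029, 0.37]
contact_force: [-0.5, -0.1, -0.1]
finger_gap: 85.3
grip_force: 0.0
```

```bash
python3 -c "
from plant import *
s=get_state();print(s['joints'],s['position'],s['tcp_rot'])"
```

```text
[-0.0926819   0.30572811  0.31183728  0.03001043  1.76531511  1.55775922] [722.34652004 -31.85305012 948.61963379] [ 0.00698038  0.92838666 -0.0288378   0.3704293 ]
```

```bash
cat >> h.py <<'E'
def now():
    s=get_state(); q=s["tcp_rot"]; M=Ro.from_quat([q[1],q[2],q[3],q[0]]).as_matrix(); return s,M
def to(g,back=0,gd=18.7):
    "rows-unit tool shift to bring grasp point to g, 'back' mm short along tool z"
    s,M=now(); t=np.array(g,float)+M[:,2]*(gd-back); d=M.T@(t-s["position"]); return t.round(1),(d/600).round(4),d.round(1)
E
python3 - <<'E'
from h import *
s,M=now(); print(M.round(3).tolist())
print("grip est axes"); 
print(to((555,-143.5,203),120)); print(to((555,-143.5,203),0))
E
```

```text
[[0.724, -0.059, 0.687], [-0.048, -0.998, -0.034], [0.688, -0.008, -0.725]]
grip est axes
(array([ 485.4, -140. ,  276.5]), array([-1.0481,  0.2126,  0.5474]), array([-628.9,  127.5,  328.4]))
(array([ 567.9, -144.1,  189.4]), array([-1.0481,  0.2126,  0.7474]), array([-628.9,  127.5,  448.4]))
```

Call:
{"name": "move_arm", "arguments": {"moves": [{"gripper":0,"linear":[-0.08,0.016,0.04],"yaw":0},{"gripper":0,"linear":[-0.08,0.016,0.04],"yaw":0},{"gripper":0,"linear":[-0.08,0.016,0.04],"yaw":0},{"gripper":0,"linear":[-0.08,0.016,0.04],"yaw":0},{"gripper":0,"linear":[-0.08,0.016,0.04],"yaw":0},{"gripper":0,"linear":[-0.08,0.016,0.04],"yaw":0},{"gripper":0,"linear":[-0.08,0.016,0.04],"yaw":0},{"gripper":0,"linear":[-0.08,0.016,0.04],"yaw":0}]}}

```text
clock: 8.1
position: [577.6, -94.4, 562.8]
tcp_rot: [0.007, 0.928, -0.029, 0.37]
contact_force: [-0.3, -0.3, 0.6]
finger_gap: 85.2
grip_force: 0.0
```

```bash
python3 - <<'E'
from h import *
s,M=now(); print(M.round(3).tolist(),s["joints"].round(2),s["position"])
print(to((555,-143.5,203),100)); 
E
```

```text
[[0.724, -0.058, 0.687], [-0.048, -0.998, -0.035], [0.688, -0.007, -0.726]] [-0.31 -0.42  1.82  0.21  1.01  1.28] [577.5984856  -94.42483904 562.76212273]
(array([ 499.1, -140.7,  262. ]), array([-0.4359,  0.0883,  0.2766]), array([-261.5,   53. ,  166. ]))
```

Call:
{"name": "move_arm", "arguments": {"moves": [{"gripper":0,"linear":[-0.073,0.015,0.046],"yaw":0},{"gripper":0,"linear":[-0.073,0.015,0.046],"yaw":0},{"gripper":0,"linear":[-0.073,0.015,0.046],"yaw":0},{"gripper":0,"linear":[-0.073,0.015,0.046],"yaw":0},{"gripper":0,"linear":[-0.073,0.015,0.046],"yaw":0},{"gripper":0,"linear":[-0.072,0.013,0.046],"yaw":0},{"gripper":0,"linear":[0,0,0],"yaw":0},{"gripper":0,"linear":[0,0,0],"yaw":0}]}}

```text
clock: 9.1
position: [500.2, -141.1, 266.3]
tcp_rot: [0.008, 0.928, -0.029, 0.371]
contact_force: [0.5, -0.7, 0.4]
finger_gap: 85.2
grip_force: 0.0
```

```bash
python3 - <<'E'
from h import *
s,M=now(); print(M.round(3).tolist(),s["joints"].round(2),s["position"])
a=get_image("side"); b=get_image("top")
L={}
for c in("side","top"):
    for n in("basket_grip","basket_bar"):
        l=landmark_of(c,n); print(c,n,[(np.round(d["xy"],1).tolist(),round(d["score"],2)) for d in l[:2]]); L[c,n]=l[0]["xy"] if l else None
for n in("basket_grip","basket_bar"):
    if L["side",n] is not None and L["top",n] is not None: print(n,tri(L["side",n],L["top",n]))
z=lambda im,y,x,h,w:cv2.resize(im[y:y+h,x:x+w],(400,400))
cv2.imwrite("pics/pre.png",np.hstack([z(a,250,260,180,180),z(b,140,330,160,160)]))
print(to((555,-143.5,203)))
E
```

```text
[[0.723, -0.059, 0.689], [-0.047, -0.998, -0.036], [0.689, -0.006, -0.724]] [-0.54 -0.5   2.4   0.58  0.63  0.72] [ 500.2234815  -141.06292869  266.33389763]
side basket_grip [([336.1, 274.9], 0.68), ([362.6, 310.8], 0.61)]
side basket_bar [([360.8, 324.0], 0.6)]
top basket_grip [([420.8, 212.2], 0.75), ([423.0, 204.2], 0.63)]
top basket_bar [([417.2, 211.2], 0.85)]
basket_grip (array([ 520.58697204, -128.67094347,  281.6256901 ]), np.float64(112.81724659984167))
basket_bar (array([ 552.44104198, -144.99388344,  170.46027659]), np.float64(1.3873152063773975))
(array([ 567.9, -144.2,  189.4]), array([-0.0051,  0.0005,  0.17  ]), array([ -3.1,   0.3, 102. ]))
```

View pics/pre.png

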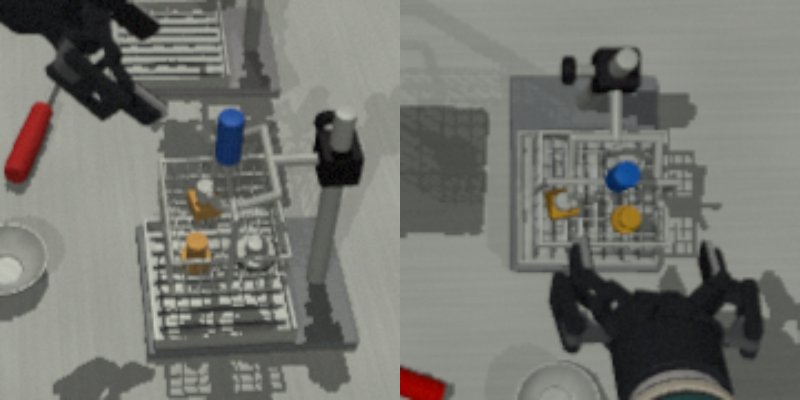

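The picture shows the open fingers at (582,250) and (712,250) in front of the blue grip at (622,177). The grip is slightly left of the middle between them, so I measure it by its blue colour.

```bash
python3 - <<'E'
from h import *
def blue(c,rect):
    im=get_image(c).astype(int); x0,y0,x1,y1=rect; s=im[y0:y1,x0:x1]; m=(s[...,0]>1.8*s[...,1])&(s[...,0]>1.8*s[...,2])&(s[...,0]>60)
    v,u=np.nonzero(m); return u.mean()+x0,v.mean()+y0,len(u),(u.min()+x0,u.max()+x0,v.min()+y0,v.max()+y0)
a=blue("side",(345,290,385,335)); b=blue("top",(400,195,440,230)); print(a,b)
print(tri(a[:2],b[:2]))
s,M=now()
print("tcp in top",proj("top",s["position"]), "side",proj("side",s["position"]))
E
```

```text
(np.float64(362.78468899521533), np.float64(311.98086124401914), 209, (np.int64(357), np.int64(368), np.int64(299), np.int64(323))) (np.float64(418.6442307692308), np.float64(210.47115384615384), 104, (np.int64(412), np.int64(425), np.int64(205), np.int64(216)))
(array([ 552.88601037, -142.70243669,  199.65191475]), np.float64(0.056291684430339065))
tcp in top [[424.82640597 235.07105183]] side [[334.3367656  287.01361817]]
```

Call:
{"name": "move_arm", "arguments": {"moves": [{"gripper":0,"linear":[-0.006,0,0.03],"yaw":0},{"gripper":0,"linear":[0,0,0.03],"yaw":0},{"gripper":0,"linear":[0,0,0.03],"yaw":0},{"gripper":0,"linear":[0,0,0.03],"yaw":0},{"gripper":0,"linear":[0,0,0.03],"yaw":0},{"gripper":0,"linear":[0,0,0.018],"yaw":0},{"gripper":0,"linear":[0,0,0],"yaw":0},{"gripper":0,"linear":[0,0,0],"yaw":0}]}}

```text
clock: 10.5
position: [565.2, -143.4, 187.5]
tcp_rot: [0.007, 0.929, -0.028, 0.369]
contact_force: [0.3, 0.8, 1.0]
finger_gap: 85.2
grip_force: 0.0
```

```bash
python3 - <<'E'
from h import *
s,M=now(); print(s["joints"].round(2),s["contact_force"].round(1))
a=get_image("side"); b=get_image("top")
z=lambda im,y,x,h,w:cv2.resize(im[y:y+h,x:x+w],(400,400))
cv2.imwrite("pics/at.png",np.hstack([z(a,270,300,120,120),z(b,160,360,100,100)]))
print(to((554,-143,203)))
E
```

```text
[-0.45 -0.24  2.39  0.79  0.39  0.53] [0.3 0.8 1. ]
(array([ 566.8, -143.6,  189.4]), array([ 0.0037, -0.    , -0.0001]), array([ 2.2, -0. , -0.1]))
```

View pics/at.png

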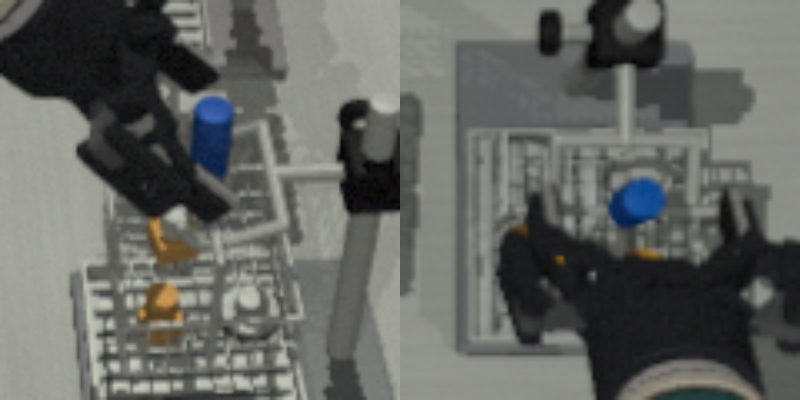

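The fingers straddle the blue grip, with the tips at about (540,210) and (735,210) and the grip at (638,203). Closing now.

Call:
{"name": "move_arm", "arguments": {"force": 60, "moves": [{"gripper":0.3,"linear":[0.004,0,0],"yaw":0},{"gripper":0.5,"linear":[0,0,0],"yaw":0},{"gripper":0.7,"linear":[0,0,0],"yaw":0},{"gripper":1,"linear":[0,0,0],"yaw":0},{"gripper":1,"linear":[0,0,0],"yaw":0},{"gripper":1,"linear":[0,0,0],"yaw":0},{"gripper":1,"linear":[0,0,0],"yaw":0},{"gripper":1,"linear":[0,0,0],"yaw":0}]}}

```text
clock: 11.6
position: [567.0, -143.8, 188.9]
tcp_rot: [0.007, 0.929, -0.029, 0.369]
contact_force: [-3.1, -2.2, 2.1]
finger_gap: 20.6
grip_force: 58.5
```

```bash
python3 - <<'E'
from h import *
s,M=now(); print(s["joints"].round(2),s["contact_force"].round(1),s["wrist_torque"].round(2),s["finger_gap"],s["grip_force"])
print((s["position"]-18.7*M[:,2]).round(1)); print("up 30mm:",(M.T@[0,0,30]/600).round(4), "up-x:",(M.T@[-30,0,0]/600).round(4))
E
```

```text
[-0.45 -0.24  2.38  0.78  0.39  0.54] [-3.1 -2.2  2.1] [-0.33  0.49 -0.19] 20.595562270027774 58.47980082035065
[ 554.2 -143.1  202.5]
up 30mm: [ 0.0343 -0.0004 -0.0364] up-x: [-0.0363  0.0029 -0.0343]
```

Call:
{"name": "move_arm", "arguments": {"moves": [{"gripper":1,"linear":[0.006,0,-0.0064],"yaw":0},{"gripper":1,"linear":[0.011,0,-0.0117],"yaw":0},{"gripper":1,"linear":[0.011,0,-0.0117],"yaw":0},{"gripper":1,"linear":[0.014,0,-0.0149],"yaw":0},{"gripper":1,"linear":[0.014,0,-0.0149],"yaw":0},{"gripper":1,"linear":[0.014,0,-0.0149],"yaw":0},{"gripper":1,"linear":[0.008,0,-0.0085],"yaw":0},{"gripper":1,"linear":[0,0,0],"yaw":0}]}}

```text
clock: 12.6
position: [557.4, -141.0, 240.1]
tcp_rot: [0.005, 0.934, -0.026, 0.356]
contact_force: [-0.6, -6.1, -37.0]
finger_gap: 20.2
grip_force: 66.2
```

```bash
python3 - <<'E'
from h import *
s,M=now(); print(s["joints"].round(2),s["contact_force"].round(1),s["finger_gap"],s["grip_force"])
a=get_image("side"); b=get_image("top")
z=lambda im,y,x,h,w:cv2.resize(im[y:y+h,x:x+w],(400,400))
cv2.imwrite("pics/lift.png",np.hstack([z(a,220,270,180,180),z(b,140,340,140,140)]))
g=s["position"]-18.7*M[:,2]; print(g.round(1)); 
for c in("side","top"):
    for n in("basket_bar","basket_grip","basket"): print(c,n,[(np.round(d["xy"],1).tolist(),round(d["score"],2)) for d in landmark_of(c,n)[:2]])
print("expect bar",proj("side",g-[0,0,38]),proj("top",g-[0,0,38]))
E
```

```text
[-0.45 -0.32  2.33  0.56  0.52  0.77] [ -0.6  -6.1 -37. ] 20.17264425520709 66.15355610847473
[ 545.  -140.5  254. ]
side basket_bar [([354.9, 305.1], 0.91)]
side basket_grip [([362.7, 288.9], 0.91)]
side basket [([354.8, 343.7], 0.78)]
top basket_bar [([422.4, 213.8], 0.83)]
top basket_grip [([422.5, 209.7], 0.88)]
top basket [([411.3, 215.7], 0.73), ([398.5, 227.1], 0.26)]
expect bar [[359.03512672 305.00956244]] [[419.23602544 213.78793462]]
```

View pics/lift.png

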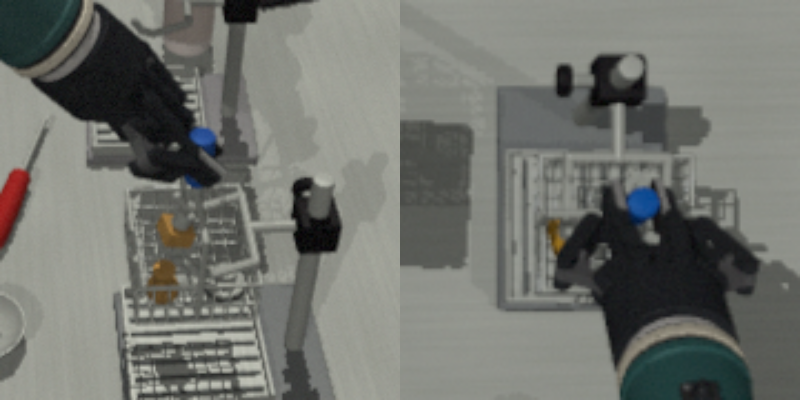

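The basket rim has come up under the hook's rod, as the -37 N shows. The grip is still held at (645,203). I'll back down and leave along -x first.

Call:
{"name": "move_arm", "arguments": {"moves": [{"gripper":1,"linear":[-0.01,0,0.0106],"yaw":0},{"gripper":1,"linear":[-0.01,0,0.0106],"yaw":0},{"gripper":1,"linear":[-0.006,0,0.0064],"yaw":0},{"gripper":1,"linear":[0,0,0],"yaw":0},{"gripper":1,"linear":[0,0,0],"yaw":0},{"gripper":1,"linear":[0,0,0],"yaw":0},{"gripper":1,"linear":[0,0,0],"yaw":0},{"gripper":1,"linear":[0,0,0],"yaw":0}]}}

```text
clock: 14.0
position: [566.9, -143.9, 234.6]
tcp_rot: [0.007, 0.929, -0.029, 0.369]
contact_force: [-0.3, 0.3, -5.5]
finger_gap: 20.6
grip_force: 61.1
```

```bash
cat >> h.py <<'E'
def look():
    s,M=now(); g=s["position"]-18.7*M[:,2]
    print("t",round(s["clock"],2),"grasp",g.round(1),"F",s["contact_force"].round(1),"T",s["wrist_torque"].round(2),"gap",round(s["finger_gap"],1),"j",s["joints"].round(2),"tilt",np.arccos(-M[2,2]).round(3))
    P={}
    for c in("side","top"):
        get_image(c)
        for n in("basket_bar","basket_grip","basket"):
            l=landmark_of(c,n); P[c,n]=l[0]["xy"] if l else None
    for n in("basket_bar","basket_grip","basket"):
        if P["side",n] is not None and P["top",n] is not None:
            x,e=tri(P["side",n],P["top",n]); print(n,x.round(1),round(e,1))
    return s,M,g
E
python3 - <<'E'
from h import *
s,M,g=look(); print("-x 30mm:",(M.T@frame((0,0),-.03,(-30,0,0))[0]/600).round(4),"up",(M.T@[0,0,30]/600).round(4))
E
```

```text
t 14.0 grasp [ 554.1 -143.3  248.2] F [-0.3  0.3 -5.5] T [ 0.07  0.82 -0.03] gap 20.6 j [-0.45 -0.3   2.34  0.63  0.48  0.71] tilt 0.757
basket_bar [ 551.4 -144.6  217.9] 0.8
basket_grip [ 554.5 -143.8  259.2] 0.0
basket [ 554.3 -139.5  121.8] 0.4
-x 30mm: [-0.0363  0.0014 -0.0343] up [ 0.0343 -0.0004 -0.0363]
```

Call:
{"name": "move_arm", "arguments": {"moves": [{"gripper":1,"linear":[-0.01,0,0.0106],"yaw":0},{"gripper":1,"linear":[-0.01,0,0.0106],"yaw":0},{"gripper":1,"linear":[-0.003,0,0.0032],"yaw":0},{"gripper":1,"linear":[0,0,0],"yaw":0},{"gripper":1,"linear":[-0.006,0,-0.006],"yaw":0},{"gripper":1,"linear":[-0.012,0,-0.0114],"yaw":0},{"gripper":1,"linear":[-0.012,0,-0.0114],"yaw":0},{"gripper":1,"linear":[0,0,0],"yaw":0}]}}

```text
clock: 15.4
position: [540.9, -142.2, 214.3]
tcp_rot: [0.007, 0.929, -0.029, 0.369]
contact_force: [0.1, -0.5, -4.6]
finger_gap: 20.5
grip_force: 61.1
```

```bash
python3 - <<'E'
from h import *
s,M,g=look()
E
```

```text
t 15.4 grasp [ 528.1 -141.6  227.9] F [ 0.1 -0.5 -4.6] T [0.05 0.83 0.  ] gap 20.5 j [-0.48 -0.34  2.4   0.69  0.47  0.63] tilt 0.757
basket_bar [ 526.1 -141.6  188.6] 15.8
basket_grip [ 530.3 -143.7  233.7] 0.5
basket [ 535.9 -154.1  106.9] 115.5
```

Call:
{"name": "move_arm", "arguments": {"moves": [{"gripper":1,"linear":[-0.012,0.0005,-0.0114],"yaw":0},{"gripper":1,"linear":[-0.0145,0.0005,-0.0137],"yaw":0},{"gripper":1,"linear":[-0.0145,0.0005,-0.0137],"yaw":0},{"gripper":1,"linear":[-0.0145,0.0005,-0.0137],"yaw":0},{"gripper":1,"linear":[-0.009,0,-0.015],"yaw":0},{"gripper":1,"linear":[-0.005,0,-0.009],"yaw":0},{"gripper":1,"linear":[0,0,0],"yaw":0},{"gripper":1,"linear":[0,0,0],"yaw":0}]}}

```text
clock: 16.8
position: [480.3, -140.1, 219.5]
tcp_rot: [0.007, 0.929, -0.029, 0.369]
contact_force: [-0.2, 0.4, -4.6]
finger_gap: 20.8
grip_force: 61.1
```

```bash
python3 - <<'E'
from h import *
s,M,g=look(); print(M.round(3).tolist())
E
```

```text
t 16.8 grasp [ 467.5 -139.4  233.1] F [-0.2  0.4 -4.6] T [ 0.03  0.8  -0.08] gap 20.8 j [-0.58 -0.5   2.48  0.68  0.58  0.59] tilt 0.757
basket_bar [ 463.8 -141.5  197.6] 0.7
basket_grip [ 467.1 -143.   243.4] 0.1
basket [ 472.9 -143.3  104.1] 1.7
[[0.725, -0.058, 0.686], [-0.048, -0.998, -0.034], [0.687, -0.008, -0.727]]
```

```bash
python3 - <<'E'
from h import *
im=cv2.imread("pics/side0.png"); k=8
def view(x0,y0,w,h,polys):
    v=cv2.resize(im[y0:y0+h,x0:x0+w],None,fx=k,fy=k,interpolation=cv2.INTER_CUBIC)
    for P,col in polys:
        q=((proj("side",P)-[x0,y0]+.5)*k).astype(int); cv2.polylines(v,[q.reshape(-1,1,2)],False,col,1)
    return v
def prongs(o,yaw,r):  # rod axis: dip r-7, tip r+9
    out=[]
    for y in(36,-36): out.append(frame(o,yaw,[(-19,y,r+9),(0,y,r-7),(20,y,r+4),(36,y,r+4)]))
    out.append(frame(o,yaw,[(36,36,r+4),(36,0,r+4),(36,-36,r+4)])); return out
cl=[(0,0,255),(0,255,0),(255,0,255)]
A=view(320,195,68,50,[(p,c) for r,c in zip((155,167,179),cl) for p in prongs((550,170),-.068,r)])
B=view(335,285,68,60,[(p,(0,0,255)) for p in prongs((554,-143),-.028,165)])
B=cv2.resize(B,None,fx=.45,fy=.45)
pad=np.zeros((A.shape[0],B.shape[1],3),np.uint8); pad[:B.shape[0]]=B
cv2.imwrite("pics/hook.png",np.hstack([A,pad]))
E
```

View pics/hook.png

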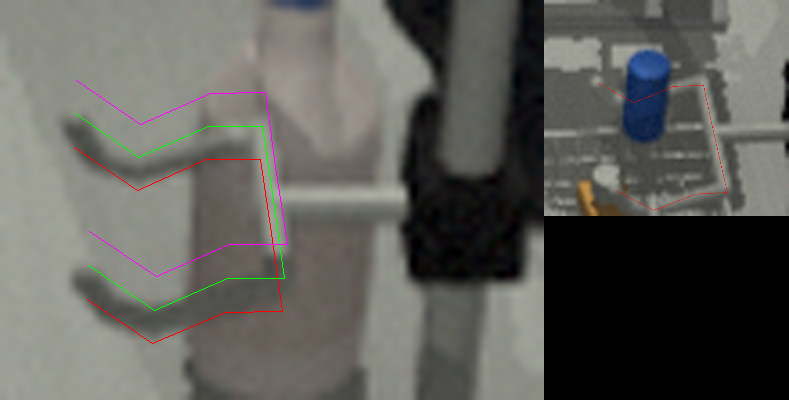

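Pixel check: the dryer prongs (tips at (72,125) and (85,275)) lie between the overlays for 155 and 167 mm. The rest height is therefore about 160–163 mm, and the dryer's x and yaw are confirmed. Carrying the basket across.

Call:
{"name": "move_arm", "arguments": {"moves": [{"gripper":1,"linear":[0.0137,-0.01,-0.0145],"yaw":0},{"gripper":1,"linear":[0.013,-0.02,-0.015],"yaw":0},{"gripper":1,"linear":[0.012,-0.03,-0.0155],"yaw":0},{"gripper":1,"linear":[-0.0017,-0.035,-0.0012],"yaw":0},{"gripper":1,"linear":[-0.0017,-0.035,-0.0012],"yaw":0},{"gripper":1,"linear":[-0.0017,-0.035,-0.0012],"yaw":0},{"gripper":1,"linear":[-0.0017,-0.035,-0.0012],"yaw":0},{"gripper":1,"linear":[-0.0017,-0.035,-0.0012],"yaw":0}]}}

```text
clock: 18.2
position: [480.0, 2.0, 254.6]
tcp_rot: [0.007, 0.929, -0.029, 0.369]
contact_force: [0.1, -0.3, -4.6]
finger_gap: 20.7
grip_force: 61.1
```

```bash
python3 - <<'E'
from h import *
s,M,g=look(); print(M.round(3).tolist()); print(to((455.2,176.5,250)))
E
```

```text
t 18.2 grasp [467.2   2.6 268.2] F [ 0.1 -0.3 -4.6] T [ 0.05  0.88 -0.01] gap 20.7 j [-0.05 -0.63  2.48 -0.    0.54  1.59] tilt 0.755
basket_bar [464.6   1.2 236.7] 4.1
basket_grip [469.8  -1.  268.2] 2.3
basket [466.4  -2.5 145.9] 14.6
[[0.726, -0.059, 0.685], [-0.049, -0.998, -0.033], [0.686, -0.009, -0.728]]
(array([468. , 175.8, 236.4]), array([-0.0505, -0.2906, -0.0021]), array([ -30.3, -174.4,   -1.2]))
```

Call:
{"name": "move_arm", "arguments": {"moves": [{"gripper":1,"linear":[-0.003,-0.03,0],"yaw":0},{"gripper":1,"linear":[-0.007,-0.045,0],"yaw":0},{"gripper":1,"linear":[-0.009,-0.05,0],"yaw":0},{"gripper":1,"linear":[-0.009,-0.05,0],"yaw":0},{"gripper":1,"linear":[-0.009,-0.05,-0.001],"yaw":0},{"gripper":1,"linear":[-0.008,-0.04,-0.001],"yaw":0},{"gripper":1,"linear":[-0.0055,-0.0255,0],"yaw":0},{"gripper":1,"linear":[0,0,0],"yaw":0}]}}

```text
clock: 19.6
position: [471.5, 162.9, 244.1]
tcp_rot: [-0.001, 0.932, -0.022, 0.362]
contact_force: [0.4, -0.2, -3.8]
finger_gap: 20.6
grip_force: 61.1
```

```bash
python3 - <<'E'
from h import *
s,M,g=look(); print(M.round(3).tolist()); print(to((455.2,176.5,224.5)));print(to((523,172,224.5)))
E
```

```text
t 19.6 grasp [458.8 163.1 257.9] F [ 0.4 -0.2 -3.8] T [-0.05  0.8  -0.  ] gap 20.6 j [ 0.53 -0.49  2.42 -0.63  0.64  2.55] tilt 0.74
basket_bar [458.4 164.3 219.1] 0.1
basket_grip [460.8 157.7 270.7] 0.7
basket [458.8 164.2 120.6] 0.9
[[0.737, -0.04, 0.674], [-0.041, -0.999, -0.014], [0.674, -0.017, -0.738]]
(array([467.8, 176.2, 210.7]), array([-0.0418, -0.0219,  0.0367]), array([-25.1, -13.1,  22. ]))
(array([535.6, 171.7, 210.7]), array([ 0.0419, -0.0189,  0.1129]), array([ 25.1, -11.4,  67.8]))
```

```bash
cat > kin.py <<'E'
import numpy as np
from scipy.spatial.transform import Rotation as Ro
from scipy.optimize import least_squares
Ry=lambda a:Ro.from_euler("y",a).as_matrix(); Rz=lambda a:Ro.from_euler("z",a).as_matrix()
D=[([-1.17190974,.264753414,1.60542521,2e-5,1.27370107,-.0369485],[284.64389,-611.21265,229.934211],[-.0011267,.97634983,.21619367,-.00019566]),
([-.128670668,.145124599,1.0642184,.00129912,1.94368867,1.5007282],[598.462926,-51.9007,609.658856],[-.00117068,.99956102,-.02906351,-.00563112]),
([-.15094447,.2508794,.31112808,.01060908,2.45853073,1.49274094],[470.716789,-44.0553184,880.987747],[.00383812,.99764896,-.0320627,.06044672]),
([-.155876257,.00224269621,.311858805,.0437494413,2.53963919,1.51845797],[277.801423,-9.7346,968.52848],[.00528212,.98911338,-.03160639,.14362399]),
([-.07522339,.31232518,.31274549,.00976603,2.06873965,1.56555362],[640.588924,-20.316,883.943432],[.00526806,.97454533,-.03088512,.22199045]),
([-.0926819,.30572811,.31183728,.03001043,1.76531511,1.55775922],[722.34652,-31.85305,948.619634],[.00698038,.92838666,-.0288378,.3704293])]
def fk(p,j,s4=1):
    R=Rz(j[0]); x=R@[p[0],p[1],p[2]]; R=R@Ry(j[1]); x=x+R@[p[3],0,p[4]]; R=R@Ry(j[2]); x=x+R@[p[5],0,p[6]]
    R=R@Rz(s4*j[3])@Ry(j[4]); x=x+R@[p[7],p[10],p[8]]; return x,R@Rz(j[5]+p[9])
def rv(A,B): return Ro.from_matrix(A.T@B).as_rotvec()
def fit(data,s4):
    Q=[Ro.from_quat([*q[1:],q[0]]).as_matrix() for _,_,q in data]
    def f(p):
        r=[]
        for (j,x,_),q in zip(data,Q):
            X,R=fk(p,j,s4); r+=list(X-x)+list(300*rv(R,q))
        return r
    return min((least_squares(f,[0,25,250,0,400,50,400,0,200,c,0]) for c in(0,1.57,3.14,-1.57)),key=lambda r:r.cost)
E
python3 - <<'E'
from kin import *
from h import now
s,M=now(); data=D+[(s["joints"],s["position"],s["tcp_rot"])]
best=min(((fit(data,s4),s4) for s4 in(1,-1)),key=lambda t:t[0].cost)
r,s4=best; print(s4,r.x.round(2),r.cost); print(np.round(r.fun,1).reshape(-1,6))
np.save("kin.npy",np.r_[r.x,s4]); p=r.x
lo=np.array([-2.63,-.94,.31,-1.31,0,-2.55])+.01; hi=np.array([2.63,2.18,2.57,4.45,2.66,2.55])-.01
def ik(x,R,j0,lim=True):
    b=(lo,hi) if lim else (lo-[0,0,0,4,3,4],hi+[0,0,0,4,3,4])
    f=lambda j:np.r_[(fk(p,j,s4)[0]-x)/1,500*rv(fk(p,j,s4)[1],R)]
    return least_squares(f,np.clip(j0,b[0]+1e-3,b[1]-1e-3),bounds=b)
R0=M
for nm,R in(("now",M),("tool orig",Ro.from_quat([.929,-.029,.369,.007]).as_matrix())):
  for g in((455.2,176.5,224.5),(523,172,224.5),(550,170,224.5),(550,170,200)):
    x=np.array(g)+18.7*R[:,2]
    for a in(0,-.1,-.2,-.3):
        q=ik(x,R@Rz(a),s["joints"],False); print(nm,g,a,q.x.round(2),round(q.cost,2))
E
```

```text
1 [ -0.    24.9  251.8    0.   512.     1.4  566.2    0.   347.7    1.57
   0.  ] 2.2765841954813903e-07
[[-0. -0.  0. -0.  0.  0.]
 [ 0.  0.  0.  0. -0. -0.]
 [ 0.  0. -0.  0.  0. -0.]
 [ 0.  0.  0.  0.  0. -0.]
 [ 0.  0. -0. -0.  0. -0.]
 [ 0.  0. -0. -0.  0. -0.]
 [-0.  0. -0.  0.  0. -0.]]
now (455.2, 176.5, 224.5) 0 [ 0.58 -0.43  2.46 -0.74  0.6   2.7 ] 0.0
now (455.2, 176.5, 224.5) -0.1 [ 0.58 -0.43  2.46 -0.74  0.6   2.6 ] 0.0
now (455.2, 176.5, 224.5) -0.2 [ 0.58 -0.43  2.46 -0.74  0.6   2.5 ] 0.0
now (455.2, 176.5, 224.5) -0.3 [ 0.58 -0.43  2.46 -0.74  0.6   2.4 ] 0.0
now (523, 172, 224.5) 0 [ 0.46 -0.29  2.37 -0.72  0.5   2.62] 0.0
now (523, 172, 224.5) -0.1 [ 0.46 -0.29  2.37 -0.72  0.5   2.52] 0.0
now (523, 172, 224.5) -0.2 [ 0.46 -0.29  2.37 -0.72  0.5   2.42] 0.0
now (523, 172, 224.5) -0.3 [ 0.46 -0.29  2.37 -0.72  0.5   2.32] 0.0
now (550, 170, 224.5) 0 [ 0.42 -0.24  2.33 -0.71  0.46  2.59] 0.0
now (550, 170, 224.5) -0.1 [ 0.42 -0.24  2.33 -0.71  0.46  2.49] 0.0
now (550, 170, 224.5) -0.2 [ 0.42 -0.24  2.33 -0.71  0.46  2.39] 0.0
now (550, 170, 224.5) -0.3 [ 0.42 -0.24
[... 790 characters left out ...]
0.48 -0.28  2.37 -0.79  0.51  2.51] 0.0
tool orig (523, 172, 224.5) -0.3 [ 0.48 -0.28  2.37 -0.79  0.51  2.41] 0.0
tool orig (550, 170, 224.5) 0 [ 0.44 -0.23  2.33 -0.79  0.48  2.68] 0.0
tool orig (550, 170, 224.5) -0.1 [ 0.44 -0.23  2.33 -0.79  0.48  2.58] 0.0
tool orig (550, 170, 224.5) -0.2 [ 0.44 -0.23  2.33 -0.79  0.48  2.48] 0.0
tool orig (550, 170, 224.5) -0.3 [ 0.44 -0.23  2.33 -0.79  0.48  2.38] 0.0
tool orig (550, 170, 200) 0 [ 0.44 -0.2   2.35 -0.87  0.44  2.78] 0.0
tool orig (550, 170, 200) -0.1 [ 0.44 -0.2   2.35 -0.87  0.44  2.68] 0.0
tool orig (550, 170, 200) -0.2 [ 0.44 -0.2   2.35 -0.87  0.44  2.58] 0.0
tool orig (550, 170, 200) -0.3 [ 0.44 -0.2   2.35 -0.87  0.44  2.48] 0.0
```

```bash
cat >> kin.py <<'E'
_k=np.load("kin.npy"); p=_k[:-1]; s4=_k[-1]
lo=np.array([-2.63,-.94,.31,-1.31,0,-2.55]); hi=np.array([2.63,2.18,2.57,4.45,2.66,2.55])
RG=Ro.from_quat([.929,-.029,.369,.007]).as_matrix()   # tool when the basket hung at yaw -.028
def bask(R): return R@RG.T@Rz(-.028)
def lean(B): return np.arccos(np.clip(B[2,2],-1,1)), np.arctan2(-B[0,1],B[1,1])+.068, np.arctan2(B[2,1],B[2,2]), -np.arcsin(B[2,0])
def ik(x,R,j0,W=300,b=(lo,hi)):
    f=lambda j:np.r_[fk(p,j,s4)[0]-x,W*rv(fk(p,j,s4)[1],R)]
    return least_squares(f,np.clip(j0,b[0]+1e-3,b[1]-1e-3),bounds=b).x
E
python3 - <<'E'
from kin import *
from h import now
s,M=now()
print("now lean,yawerr,roll,pitch",np.round(lean(bask(M)),3))
for g in((550,170,224),(550,170,200)):
  g=np.array(g,float)
  # optimum: exact grasp pos, min wl*lean + yaw
  for w in(1,.5,.2):
    def f(j):
        x,R=fk(p,j,s4); B=bask(R); l=lean(B)
        return np.r_[5*(x-18.7*R[:,2]-g),100*l[2],100*l[3],100*w*l[1]]
    r=least_squares(f,np.clip(s["joints"],lo+.001,hi-.011),bounds=(lo,hi-.01)); x,R=fk(p,r.x,s4)
    print(g,w,"j",r.x.round(2),"lean,yaw,roll,pitch",np.round(lean(bask(R)),3),"rel tool rotvec",rv(M,R).round(3),"tilt",np.arccos(-R[2,2]).round(3))
  # after pure tool yaw
  for a in(-.08,-.12,-.16):
    R=M@Rz(a); print("yaw",a,np.round(lean(bask(R)),3), ik(g+18.7*R[:,2],R,s["joints"],b=(lo-1,hi+1)).round(3)[5])
E
```

```text
now lean,yawerr,roll,pitch [0.018 0.059 0.008 0.016]
[550. 170. 224.] 1 j [ 0.42 -0.23  2.31 -0.64  0.48  2.54] lean,yaw,roll,pitch [0.049 0.042 0.021 0.044] rel tool rotvec [-0.003 -0.028  0.021] tilt 0.711
[550. 170. 224.] 0.5 j [ 0.41 -0.24  2.33 -0.68  0.45  2.54] lean,yaw,roll,pitch [0.022 0.074 0.01  0.02 ] rel tool rotvec [ 0.011 -0.004 -0.01 ] tilt 0.736
[550. 170. 224.] 0.2 j [ 0.41 -0.25  2.34 -0.7   0.43  2.54] lean,yaw,roll,pitch [0.005 0.095 0.002 0.004] rel tool rotvec [ 0.02   0.012 -0.03 ] tilt 0.752
yaw -0.08 [ 0.049  0.118 -0.046  0.018] 2.508
yaw -0.12 [ 0.075  0.148 -0.072  0.021] 2.468
yaw -0.16 [ 0.102  0.178 -0.099  0.024] 2.428
[550. 170. 200.] 1 j [ 0.4  -0.2   2.33 -0.64  0.43  2.54] lean,yaw,roll,pitch [0.066 0.053 0.03  0.059] rel tool rotvec [ 0.011 -0.043  0.018] tilt 0.697
[550. 170. 200.] 0.5 j [ 0.4  -0.21  2.35 -0.69  0.39  2.54] lean,yaw,roll,pitch [0.031 0.097 0.014 0.028] rel tool rotvec [ 0.029 -0.013 -0.025] tilt 0.728
[550. 170. 200.] 0.2 j [ 0.39 -0.22  2.37 -0.73  0.36  2.54] lean,yaw,roll,pitch [0.007 0.129 0.003 0.006] rel tool rotvec [ 0.043  0.009 -0.054] tilt 0.75
yaw -0.08 [ 0.049  0.118 -0.046  0.018] 2.6
yaw -0.12 [ 0.075  0.148 -0.072  0.021] 2.56
yaw -0.16 [ 0.102  0.178 -0.099  0.024] 2.52
```

Call:
{"name": "move_arm", "arguments": {"moves": [{"gripper":1,"linear":[-0.008,0,0.009],"yaw":0},{"gripper":1,"linear":[-0.012,0,0.013],"yaw":0},{"gripper":1,"linear":[-0.012,0,0.013],"yaw":0},{"gripper":1,"linear":[-0.005,0,0.006],"yaw":0},{"gripper":1,"linear":[0,0,0],"yaw":0},{"gripper":1,"linear":[0,0,0],"yaw":0},{"gripper":1,"linear":[0,0,0],"yaw":0},{"gripper":1,"linear":[0,0,0],"yaw":0}]}}

```text
clock: 21.0
position: [472.7, 157.0, 214.6]
tcp_rot: [-0.004, 0.934, -0.018, 0.358]
contact_force: [-0.2, 1.2, -5.2]
finger_gap: 20.5
grip_force: 61.2
```

```bash
cat > st.py <<'E'
from h import *
from kin import lean,bask
def st(cam=True):
    s,M,g=look() if cam else (*now(),None)
    g=s["position"]-18.7*M[:,2]; B=bask(M); bar=g-B[:,2]*38
    d=bar[:2]-[550,170]; c,si=np.cos(-.068),np.sin(-.068)
    print("lean,yawerr,roll,pitch",np.round(lean(B),3),"bar in dryer",np.round([c*d[0]+si*d[1],-si*d[0]+c*d[1],bar[2]],1),"F",s["contact_force"].round(1))
    E=frame((0,0),-.068,[[1,0,0],[0,1,0],[0,0,1]])
    for n,e in zip("xyz",E): print("10mm dryer",n,(M.T@e*10/600).round(4))
E
python3 -c "
from st import *
st()"
```

```text
t 21.0 grasp [460.2 157.1 228.5] F [-0.2  1.2 -5.2] T [ 0.02  0.8  -0.  ] gap 20.5 j [ 0.5  -0.46  2.46 -0.64  0.57  2.55] tilt 0.732
basket_bar [457.3 149.9 202. ] 0.9
basket [459.3 158.2 103.8] 2.0
lean,yawerr,roll,pitch [0.027 0.07  0.013 0.024] bar in dryer [-89.6 -18.5 190.5] F [-0.2  1.2 -5.2]
10mm dryer x [0.0124 0.0006 0.0111]
10mm dryer y [ 0.0002 -0.0167  0.0007]
10mm dryer z [ 0.0111 -0.0003 -0.0124]
```

Call:
{"name": "move_arm", "arguments": {"moves": [{"gripper":1,"linear":[0.005,-0.001,0.005],"yaw":0},{"gripper":1,"linear":[0.009,-0.003,0.0095],"yaw":0},{"gripper":1,"linear":[0.009,-0.003,0.0095],"yaw":0},{"gripper":1,"linear":[0.009,-0.003,0.0095],"yaw":0},{"gripper":1,"linear":[0.009,-0.003,0.0095],"yaw":0},{"gripper":1,"linear":[0.005,-0.003,0.0055],"yaw":0},{"gripper":1,"linear":[0,0,0],"yaw":0},{"gripper":1,"linear":[0,0,0],"yaw":0}]}}

```text
clock: 22.4
position: [512.7, 164.7, 211.2]
tcp_rot: [-0.004, 0.934, -0.017, 0.357]
contact_force: [-0.8, -0.2, -5.4]
finger_gap: 20.3
grip_force: 61.1
```

```bash
python3 -c "
from st import *
st()"
```

```text
t 22.4 grasp [500.2 164.8 225.2] F [-0.8 -0.2 -5.4] T [-0.02  0.8   0.01] gap 20.3 j [ 0.46 -0.35  2.4  -0.66  0.51  2.55] tilt 0.73
basket_bar [492.7 162.  193.7] 1.9
basket_grip [501.1 163.9 222.7] 1.6
basket [499.8 171.   95.7] 2.5
lean,yawerr,roll,pitch [0.029 0.07  0.013 0.025] bar in dryer [-50.3  -8.2 187.2] F [-0.8 -0.2 -5.4]
10mm dryer x [0.0124 0.0006 0.0111]
10mm dryer y [ 0.0003 -0.0167  0.0007]
10mm dryer z [ 0.0111 -0.0003 -0.0124]
```

Call:
{"name": "move_arm", "arguments": {"moves": [{"gripper":1,"linear":[0.006,-0.003,0.005],"yaw":0},{"gripper":1,"linear":[0.007,-0.003,0.0065],"yaw":0},{"gripper":1,"linear":[0.007,-0.003,0.0065],"yaw":0},{"gripper":1,"linear":[0.005,-0.002,0.0045],"yaw":0},{"gripper":1,"linear":[0,0,0],"yaw":0},{"gripper":1,"linear":[0,0,0],"yaw":0},{"gripper":1,"linear":[0,0,0],"yaw":0},{"gripper":1,"linear":[0,0,0],"yaw":0}]}}

```text
clock: 23.8
position: [533.2, 170.4, 211.8]
tcp_rot: [-0.005, 0.934, -0.017, 0.357]
contact_force: [-1.1, -0.3, -5.2]
finger_gap: 20.4
grip_force: 61.1
```

```bash
python3 - <<'E'
from st import *
st()
a=get_image("side"); b=get_image("top")
z=lambda im,y,x,h,w:cv2.resize(im[y:y+h,x:x+w],(400,400),interpolation=cv2.INTER_CUBIC)
cv2.imwrite("pics/entry.png",np.hstack([z(a,170,285,110,110),z(b,150,210,100,100)]))
E
```

```text
t 23.8 grasp [520.7 170.5 225.8] F [-1.1 -0.3 -5.2] T [-0.01  0.72 -0.03] gap 20.4 j [ 0.45 -0.3   2.37 -0.66  0.49  2.55] tilt 0.73
basket_bar [518.9 174.2 179.4] 1.3
basket_grip [521.7 172.2 227.3] 0.0
basket [521.  169.1  96.3] 16.6
lean,yawerr,roll,pitch [0.029 0.071 0.013 0.026] bar in dryer [-30.2  -1.1 187.8] F [-1.1 -0.3 -5.2]
10mm dryer x [0.0124 0.0007 0.0111]
10mm dryer y [ 0.0003 -0.0166  0.0007]
10mm dryer z [ 0.0111 -0.0004 -0.0124]
```

View pics/entry.png

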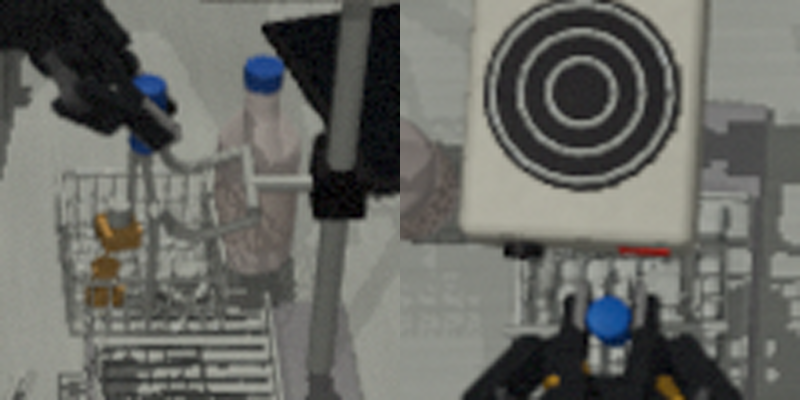

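The picture shows the basket level with all its parts. The bar is just outside the prong tips at about (160,150) and (165,215), and the dryer's prongs are above the basket's rim. Sliding in.

Call:
{"name": "move_arm", "arguments": {"moves": [{"gripper":1,"linear":[0.005,0,0.0045],"yaw":0},{"gripper":1,"linear":[0.0065,0,0.0058],"yaw":0},{"gripper":1,"linear":[0.0065,0,0.0058],"yaw":0},{"gripper":1,"linear":[0.0065,0,0.0058],"yaw":0},{"gripper":1,"linear":[0.0065,0,0.0058],"yaw":0},{"gripper":1,"linear":[0.0055,0,0.005],"yaw":0},{"gripper":1,"linear":[0,0,0],"yaw":0},{"gripper":1,"linear":[0,0,0],"yaw":0}]}}

```text
clock: 25.3
position: [562.7, 169.5, 211.7]
tcp_rot: [-0.005, 0.934, -0.017, 0.357]
contact_force: [-0.6, 0.5, -4.5]
finger_gap: 20.7
grip_force: 61.1
```

```bash
python3 -c "
from st import *
st()"
```

```text
t 25.3 grasp [550.2 169.5 225.6] F [-0.6  0.5 -4.5] T [ 0.03  0.76 -0.01] gap 20.7 j [ 0.41 -0.24  2.32 -0.65  0.46  2.52] tilt 0.73
basket_bar [546.2 170.7 192. ] 3.4
basket_grip [552.2 167.2 227. ] 0.4
basket [547.9 170.5  92.3] 0.7
lean,yawerr,roll,pitch [0.029 0.071 0.013 0.026] bar in dryer [ -0.8  -0.  187.7] F [-0.6  0.5 -4.5]
10mm dryer x [0.0124 0.0007 0.0111]
10mm dryer y [ 0.0003 -0.0167  0.0007]
10mm dryer z [ 0.0111 -0.0003 -0.0124]
```

Call:
{"name": "move_arm", "arguments": {"moves": [{"gripper":1,"linear":[-0.0028,0,0.0031],"yaw":0},{"gripper":1,"linear":[-0.0028,0,0.0031],"yaw":0},{"gripper":1,"linear":[-0.0028,0,0.0031],"yaw":0},{"gripper":1,"linear":[-0.0028,0,0.0031],"yaw":0},{"gripper":1,"linear":[-0.0028,0,0.0031],"yaw":0},{"gripper":1,"linear":[-0.0028,0,0.0031],"yaw":0},{"gripper":1,"linear":[0,0,0],"yaw":0},{"gripper":1,"linear":[0,0,0],"yaw":0}]}}

```text
clock: 26.7
position: [563.0, 168.7, 197.9]
tcp_rot: [-0.006, 0.934, -0.016, 0.356]
contact_force: [0.1, -0.2, -4.2]
finger_gap: 21.1
grip_force: 61.2
```

```bash
python3 -c "
from st import *
st(False)"
```

```text
lean,yawerr,roll,pitch [0.031 0.073 0.015 0.028] bar in dryer [ -0.5  -0.8 173.9] F [ 0.1 -0.2 -4.2]
10mm dryer x [0.0124 0.0007 0.0111]
10mm dryer y [ 0.0003 -0.0166  0.0007]
10mm dryer z [ 0.0111 -0.0004 -0.0124]
```

Call:
{"name": "move_arm", "arguments": {"moves": [{"gripper":1,"linear":[-0.0017,-0.0003,0.0019],"yaw":0},{"gripper":1,"linear":[-0.0017,-0.0003,0.0019],"yaw":0},{"gripper":1,"linear":[-0.0017,-0.0003,0.0019],"yaw":0},{"gripper":1,"linear":[-0.0017,-0.0003,0.0019],"yaw":0},{"gripper":1,"linear":[-0.0017,-0.0003,0.0019],"yaw":0},{"gripper":1,"linear":[0,0,0],"yaw":0},{"gripper":1,"linear":[0,0,0],"yaw":0},{"gripper":1,"linear":[0,0,0],"yaw":0}]}}

```text
clock: 27.7
position: [563.3, 168.1, 191.8]
tcp_rot: [-0.007, 0.935, -0.015, 0.354]
contact_force: [-0.7, -0.6, -4.4]
finger_gap: 20.4
grip_force: 61.1
```

Call:
{"name": "move_arm", "arguments": {"moves": [{"gripper":1,"linear":[-0.0013,-0.0004,0.0015],"yaw":0},{"gripper":1,"linear":[-0.0013,-0.0004,0.0015],"yaw":0},{"gripper":1,"linear":[-0.0013,-0.0004,0.0015],"yaw":0},{"gripper":1,"linear":[-0.0013,-0.0004,0.0015],"yaw":0},{"gripper":1,"linear":[0,0,0],"yaw":0},{"gripper":1,"linear":[0,0,0],"yaw":0},{"gripper":1,"linear":[0,0,0],"yaw":0},{"gripper":1,"linear":[0,0,0],"yaw":0}]}}

```text
clock: 28.7
position: [563.6, 167.9, 188.0]
tcp_rot: [-0.008, 0.935, -0.014, 0.353]
contact_force: [-0.5, -0.3, -4.6]
finger_gap: 20.3
grip_force: 61.2
```

```bash
python3 -c "
from st import *
st()"
```

```text
t 28.7 grasp [551.2 167.9 202. ] F [-0.5 -0.3 -4.6] T [-0.02  0.78 -0.02] gap 20.3 j [ 0.4  -0.21  2.34 -0.69  0.41  2.55] tilt 0.722
basket_bar [546.6 166.9 168.9] 1.2
basket_grip [551.5 131.4 232. ] 3.3
basket [548.6 171.8  59.8] 0.2
lean,yawerr,roll,pitch [0.037 0.078 0.017 0.033] bar in dryer [ 1.000e-01 -1.500e+00  1.641e+02] F [-0.5 -0.3 -4.6]
10mm dryer x [0.0125 0.0008 0.011 ]
10mm dryer y [ 0.0003 -0.0166  0.0008]
10mm dryer z [ 0.011  -0.0004 -0.0125]
```

Still free at bar height 164. I continue in small steps.

Call:
{"name": "move_arm", "arguments": {"moves": [{"gripper":1,"linear":[-0.0013,-0.0005,0.0015],"yaw":0},{"gripper":1,"linear":[-0.0013,-0.0005,0.0015],"yaw":0},{"gripper":1,"linear":[-0.0013,-0.0005,0.0015],"yaw":0},{"gripper":1,"linear":[0,0,0],"yaw":0},{"gripper":1,"linear":[0,0,0],"yaw":0},{"gripper":1,"linear":[0,0,0],"yaw":0},{"gripper":1,"linear":[0,0,0],"yaw":0},{"gripper":1,"linear":[0,0,0],"yaw":0}]}}

```text
clock: 30.1
position: [564.1, 168.1, 185.7]
tcp_rot: [-0.008, 0.936, -0.014, 0.353]
contact_force: [-1.9, -0.1, 0.9]
finger_gap: 20.2
grip_force: 61.7
```

```bash
python3 -c "
from st import *
st()"
```

```text
t 30.1 grasp [551.7 168.  199.7] F [-1.9 -0.1  0.9] T [-0.31  0.54 -0.1 ] gap 20.2 j [ 0.39 -0.2   2.34 -0.69  0.4   2.55] tilt 0.721
basket_bar [548.1 168.  160.2] 1.4
basket_grip [553.6 164.3 201.7] 0.0
basket [547.7 167.3  78.1] 4.4
lean,yawerr,roll,pitch [0.039 0.079 0.018 0.034] bar in dryer [  0.5  -1.3 161.7] F [-1.9 -0.1  0.9]
10mm dryer x [0.0125 0.0008 0.011 ]
10mm dryer y [ 0.0003 -0.0166  0.0008]
10mm dryer z [ 0.011  -0.0004 -0.0125]
```

One prong has it (a roll moment appeared). Down another millimetre so that the second takes weight too.

Call:
{"name": "move_arm", "arguments": {"force": 30, "moves": [{"gripper":1,"linear":[-0.001,0,0.0011],"yaw":0},{"gripper":1,"linear":[-0.0005,0,0.0006],"yaw":0},{"gripper":1,"linear":[0,0,0],"yaw":0},{"gripper":1,"linear":[0,0,0],"yaw":0},{"gripper":1,"linear":[0,0,0],"yaw":0},{"gripper":1,"linear":[0,0,0],"yaw":0},{"gripper":1,"linear":[0,0,0],"yaw":0},{"gripper":1,"linear":[0,0,0],"yaw":0}]}}

```text
clock: 31.5
position: [564.5, 168.1, 185.4]
tcp_rot: [-0.009, 0.935, -0.014, 0.353]
contact_force: [-5.2, 0.2, 6.4]
finger_gap: 20.4
grip_force: 62.5
```

```bash
python3 -c "
from st import *
st(False);print(get_state()['wrist_torque'])"
```

```text
lean,yawerr,roll,pitch [0.039 0.08  0.019 0.034] bar in dryer [  0.9  -1.2 161.4] F [-5.2  0.2  6.4]
10mm dryer x [0.0125 0.0008 0.011 ]
10mm dryer y [ 0.0003 -0.0166  0.0009]
10mm dryer z [ 0.011  -0.0004 -0.0125]
[-0.33143739  0.54164143 -0.15769074]
```

Both prongs now carry weight: load 11 N, roll moment unchanged. Opening.

Call:
{"name": "move_arm", "arguments": {"moves": [{"gripper":0.7,"linear":[0,0,0],"yaw":0},{"gripper":0.6,"linear":[0,0,0],"yaw":0},{"gripper":0.5,"linear":[0,0,0],"yaw":0},{"gripper":0.3,"linear":[0,0,0],"yaw":0},{"gripper":0.2,"linear":[0,0,0],"yaw":0},{"gripper":0.1,"linear":[0,0,0],"yaw":0},{"gripper":0,"linear":[0,0,0],"yaw":0},{"gripper":0,"linear":[0,0,0],"yaw":0}]}}

```text
clock: 32.5
position: [563.9, 167.8, 184.1]
tcp_rot: [-0.009, 0.936, -0.014, 0.352]
contact_force: [0.5, 0.8, 0.1]
finger_gap: 85.3
grip_force: 0.0
```

```bash
python3 -c "
from st import *
st()"
```

```text
t 32.5 grasp [551.5 167.7 198.2] F [0.5 0.8 0.1] T [-0.05  0.38  0.02] gap 85.3 j [ 0.39 -0.2   2.35 -0.69  0.4   2.55] tilt 0.72
basket_bar [545.7 168.  168.1] 6.7
basket_grip [549.6 168.8 199.9] 0.4
basket [552.7 175.8  61.9] 3.8
lean,yawerr,roll,pitch [0.04  0.08  0.018 0.036] bar in dryer [  0.3  -1.6 160.2] F [0.5 0.8 0.1]
10mm dryer x [0.0125 0.0008 0.011 ]
10mm dryer y [ 0.0003 -0.0166  0.0009]
10mm dryer z [ 0.011  -0.0004 -0.0125]
```

Call:
{"name": "move_arm", "arguments": {"moves": [{"gripper":0,"linear":[0,0,-0.015],"yaw":0},{"gripper":0,"linear":[0,0,-0.02],"yaw":0},{"gripper":0,"linear":[0,0,-0.025],"yaw":0},{"gripper":0,"linear":[0,0,-0.025],"yaw":0},{"gripper":0,"linear":[0,0,-0.025],"yaw":0},{"gripper":0,"linear":[0,0,-0.025],"yaw":0},{"gripper":0,"linear":[0,0,-0.025],"yaw":0},{"gripper":0,"linear":[0,0,0],"yaw":0}]}}

```text
clock: 33.9
position: [500.6, 167.7, 258.2]
tcp_rot: [-0.009, 0.935, -0.014, 0.353]
contact_force: [0.2, 0.2, -0.0]
finger_gap: 85.5
grip_force: 0.0
```

Call:
{"name": "move_arm", "arguments": {"moves": [{"gripper":0,"linear":[0,0,0],"yaw":0},{"gripper":0,"linear":[0,0,0],"yaw":0},{"gripper":0,"linear":[0,0,0],"yaw":0},{"gripper":0,"linear":[0,0,0],"yaw":0},{"gripper":0,"linear":[0,0,0],"yaw":0},{"gripper":0,"linear":[0,0,0],"yaw":0},{"gripper":0,"linear":[0,0,0],"yaw":0},{"gripper":0,"linear":[0,0,0],"yaw":0}]}}

```text
clock: 34.9
position: [500.6, 167.2, 256.3]
tcp_rot: [-0.009, 0.936, -0.014, 0.352]
contact_force: [0.7, 0.1, 0.4]
finger_gap: 85.1
grip_force: 0.0
```

```bash
python3 - <<'E'
from st import *
st()
a=get_image("side"); b=get_image("top")
z=lambda im,y,x,h,w:cv2.resize(im[y:y+h,x:x+w],(400,400),interpolation=cv2.INTER_CUBIC)
cv2.imwrite("pics/end.png",np.hstack([z(a,170,285,120,120),z(b,150,210,110,110)]))
E
```

```text
t 34.9 grasp [488.2 167.1 270.4] F [0.7 0.1 0.4] T [0.06 0.31 0.02] gap 85.1 j [ 0.47 -0.43  2.36 -0.53  0.61  2.41] tilt 0.72
basket_bar [546.2 166.8 159.2] 6.9
lean,yawerr,roll,pitch [0.04  0.08  0.018 0.036] bar in dryer [-62.8  -6.5 232.4] F [0.7 0.1 0.4]
10mm dryer x [0.0125 0.0008 0.011 ]
10mm dryer y [ 0.0003 -0.0166  0.0009]
10mm dryer z [ 0.011  -0.0004 -0.0125]
```

View pics/end.png

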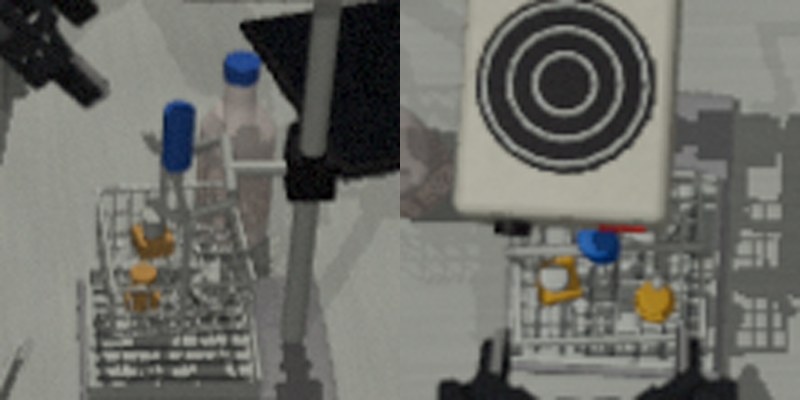

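The basket hangs on both prongs, with the grip at (178,135), the parts inside and the gripper clear. A quick check that it is at rest and upright before handing in.

```bash
python3 - <<'E'
from h import *
def blue(c,r):
    im=get_image(c).astype(int); x0,y0,x1,y1=r; s=im[y0:y1,x0:x1]; m=(s[...,0]>1.8*s[...,1])&(s[...,0]>1.8*s[...,2])&(s[...,0]>60)
    v,u=np.nonzero(m); return np.array([u.mean()+x0,v.mean()+y0])
A=[blue("side",(325,195,348,225)) for _ in range(12)]; print(np.ptp(A,0))
a=A[-1]; b=blue("top",(255,200,275,225)); print(tri(a,b))
print("expect upright",proj("side",[550,170,198]),a)
E
```

```text
[0.08108108 0.15417854]
(array([547.27291723, 165.95695207, 200.39530905]), np.float64(0.0068153389068548315))
expect upright [[338.4486006  210.13048116]] [337.60810811 210.37837838]
```

```bash
python3 -c "
from plant import *
print(hand_in())"
```

```text
the job is handed in; nothing more can be done
None
```

The basket hangs at rest on both dryer prongs with all three parts in it and the gripper clear, handed in at about 36 s; while leaving the drain stand its rim pressed up under that hook at about 37 N before I backed it out, and `hand_in` gave no verdict.

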